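Check off the brown-bottle order at the pharmacy counter

ROBOT

A 6-joint arm with a two-finger parallel gripper is mounted at the origin on the work surface. World frame = base frame: x ahead of the robot, y to its left, z up, the work surface at z = 0. Lengths are in m, angles in degrees, forces in N, time in s.
With the tool pointing down it reaches from about 0.4 to 0.825 m from the base axis. Payload 7 kg.
Tool frame: the origin (TCP) lies between the finger pads, 19 mm behind the fingertips; this is the grasp point; z points along the fingers, y is the line along which they close (so a half turn about z gives the same grasp; the last joint's range is limited). The gripper opens to 88 mm and grips with 3 to 60 N. Pads are 19 mm wide; open, the fingers measure 130 mm over their backs; the gripper's body (78 mm by 193 mm) begins 47 mm behind the grasp point.
Start: joints at [-59.868, 20.546, 0.682, 0, -70.136, -16.507], TCP at [0.159, -0.656, 0.245] pointing down, gripper open.
Joint ranges: [-176.03, 176.03], [-82.01, 121.73], [-58.28, 71.71], [-173.87, 95.51], [-174.79, -0.11], [-173.66, 173.66]. Speed limits (degrees/s): [136.94, 136.94, 172.46, 180, 180, 180].

INTERFACE

Orientations are given as [roll, pitch, yaw] about the fixed x, y, z axes, in that order (R = Rz(yaw) Ry(pitch) Rx(roll)).
In Python, from plant import ctrl gives the robot as it stands. The module is installed in compiled form; this text tells all that it offers.
- The arm moves only by the tool send_rows, never from a script. Its argument "increments" is a list that holds one entry, the list of rows, each a list of 4 numbers: the shift along the world's x, y, z normalised to -1 to 1, where 1 is 0.2 m, then the turn about the world's z normalised to -1 to 1, where 1 is 1.5 rad. In form: [[[x, y, z, roll], ...]]. A call has 1 to 12 rows; each row is the pose to reach, as a shift and turn from the pose commanded when the call began; what a row does not reach only later rows make up. A row lasts 1/8 s, in which the tool goes at most 62.5 mm and 10.7 degrees, less where a joint would pass 70% of its speed; a pose out of reach is approached as far as the arm can. A call with a number of a shift or a turn outside -1 to 1 is refused whole. A call with a gripper value outside its range is refused whole. "jaw" is the opening, from 0 (shut) to 1 (fully open), set as the call begins (left out, the last holds). The fingers move at their own pace and stop on an object; the grip force is fixed at half the most. Time passes only in rows, so rows that repeat a pose let the fingers close. It gives the time, the measured TCP pose, the force, the opening and the grip force at its end, in the units of the state.
- ctrl.get_obs(): the state, without advancing time (a new reading comes with each control period).
- ctrl.snapshot(name): name is "scene" or "side" or "wrist"; returns the picture (384x512x3 uint8, red, green, blue); there is no depth.
- ctrl.calibration(name): a dict with "mtx" (3x3 intrinsics, pixels), "eye" and "attitude" of the camera in the world. Camera axes: x right, y up, looking along -z (the intrinsics and any distortion apply to the point x, -y, -z); pixel columns grow to the right and rows downward; lengths in m; the calibration is good to about 2 mm. A picture is of the moment at which its call begins: read the wrist's pose just before it. calibration takes no time and is no camera call; for the wrist camera it gives the pose at the moment of the call.
- ctrl.close_job(): hands the job in; it is judged then, once.
Trained networks look in the newest picture that a camera, given by its name, has taken for a name from the list of things; names that differ only in an ending like _2 or _b are one class to them, and where a whole thing is asked for, a point or a joint stands for the part that bears it (a point fixed in the world has none). Each returns a list of dicts, best first, with "conf" (0 to 1); they miss things now and then, are a little off and sometimes report something else, mostly with a low value. They report only what shows in the picture. A call takes as long as a camera call. They do not tell look-alikes from the thing itself.
- ctrl.trace(thing, camera): "mask" (384x512 bool, what is visible of it) and "bbox" ([left, top, right, bottom] in pixels, round what is visible of it).
- ctrl.spot_point(thing, camera): "pixel" ([row, column] in pixels: a listed point, or the origin of a listed thing).
The state is a dict: "clock": time; "joint_pos": joint angles; "qvel": joint speeds; "tau": joint torques, N m; "tool_pos": TCP position; "orientation": TCP orientation; "force": force on the tool from outside, world axes, zero at the start; "moment": the same for the moment, N m; "opening": finger opening in m; "gripper_force": force on a finger pad.
Only numpy, scipy, OpenCV 4.12 (cv2) and the standard library are available. Lean on these libraries where they do the work, as an engineer would, in place of code of your own. Each camera call takes 0.05 s, during which the arm holds its last target. There are 200 camera calls.

TASK

Check off the order with the dark brown bottle: with the fingertips, gently press the blue check button in front of its basket fully down, hold it down for two seconds and let it come up. Then press the green send button fully down, gently, for half a second, let it up, and lift the hand a good 15 cm clear above it. Leave the other buttons, the jar and everything in the baskets alone: nothing is to be picked up or shifted.

Things in the scene. Friction and masses are not known exactly. Their poses are not given: they have to be found in the camera images.
- basket_brown: Fixed basket holding the dark brown bottle: white lattice box 160 x 130 mm, rim 66 mm above the counter, on a grey foot plate 250 x 130 x 6 mm. Origin: on the counter under the plate, z up. The basket's centre is at x = +40 mm; its blue check button stands on the plate in front (robot side), at x = -98 mm, y = 0. A carton lies at its far end, below the rim.
- check_brown_top (a point): Centre of the top face of the blue round check button of the basket with the dark brown bottle (cap 28 mm across, top about 28 mm above the counter when up, in a black housing 44 mm across, 12 mm high). The cap moves straight down 6 mm against a spring, fully down at 4 N, and comes back up by itself. z up.
- check_brown (a joint): How far that check button is pressed, m: 0 up, 0.006 fully down.
- basket_white: Fixed basket holding the white bottle with a blue label: white lattice box 160 x 130 mm, rim 66 mm above the counter, on a grey foot plate 250 x 130 x 6 mm. Origin: on the counter under the plate, z up. The basket's centre is at x = +40 mm; its blue check button stands on the plate in front (robot side), at x = -98 mm, y = 0. A carton lies at its far end, below the rim.
- check_white_top (a point): Centre of the top face of the blue round check button of the basket with the white bottle with a blue label (cap 28 mm across, top about 28 mm above the counter when up, in a black housing 44 mm across, 12 mm high). The cap moves straight down 6 mm against a spring, fully down at 4 N, and comes back up by itself. z up.
- check_white (a joint): How far that check button is pressed, m: 0 up, 0.006 fully down.
- basket_orange: Fixed basket holding the bright orange vial: white lattice box 160 x 130 mm, rim 66 mm above the counter, on a grey foot plate 250 x 130 x 6 mm. Origin: on the counter under the plate, z up. The basket's centre is at x = +40 mm; its blue check button stands on the plate in front (robot side), at x = -98 mm, y = 0. A carton lies at its far end, below the rim.
- check_orange_top (a point): Centre of the top face of the blue round check button of the basket with the bright orange vial (cap 28 mm across, top about 28 mm above the counter when up, in a black housing 44 mm across, 12 mm high). The cap moves straight down 6 mm against a spring, fully down at 4 N, and comes back up by itself. z up.
- check_orange (a joint): How far that check button is pressed, m: 0 up, 0.006 fully down.
- send_base: Fixed black housing (48 mm across, 12 mm high) of the green send button, standing alone on the counter to the robot's right. Origin: centre of its underside, z up.
- send_top (a point): Centre of the top face of the round green send button (cap 32 mm across, top about 22 mm above the counter when up). It moves straight down 6 mm against a spring, fully down at 4 N, and comes back up by itself. z up.
- send (a joint): How far the green send button is pressed, m: 0 up, 0.006 fully down.
- cancel_base: Fixed black housing (48 mm across, 12 mm high) of the red cancel button, standing alone on the counter to the robot's right. Origin: centre of its underside, z up.
- cancel_top (a point): Centre of the top face of the round red cancel button (cap 32 mm across, top about 22 mm above the counter when up). It moves straight down 6 mm against a spring, fully down at 4 N, and comes back up by itself. z up.
- cancel (a joint): How far the red cancel button is pressed, m: 0 up, 0.006 fully down.
- bottle_brown: Dark brown medicine bottle with a white cap, 48 mm across and 115 mm tall, loose, standing upright in its basket, whose floor is 10 mm above the counter. Origin: centre of its underside, z up.
- bottle_white: White medicine bottle with a white cap and blue label, 48 mm across and 95 mm tall, loose, standing upright in its basket, whose floor is 10 mm above the counter. Origin: centre of its underside, z up.
- vial_orange: Bright orange vial with a white cap, 40 mm across and 85 mm tall, loose, standing upright in its basket, whose floor is 10 mm above the counter. Origin: centre of its underside, z up.
- jar: Small white jar with a yellow cap, 36 mm across and 60 mm tall, loose, standing upright on the counter between the baskets and the send and cancel buttons. Origin: centre of its underside, z up.
Mind the look-alikes: they are no part of the job. Leave any pink or turquoise look-alike of the send_base alone.

How it is judged (in metres and radians):
On the way, in this order (a step that is already met when the one before it is completed fails the run):
1. the check button of the basket with the brown bottle is held down by the fingers for two seconds (value of joint check_brown above 0.0045 m and contact force between the fingers and basket_brown above 0.5 N), for 1.6 s.
2. that check button is let up again (value of joint check_brown below 0.001 m), for 0.1 s.
3. the green send button is pressed down by the fingers, with the check button up (value of joint send above 0.0045 m and value of joint check_brown below 0.001 m and contact force between the fingers and send_base above 0.5 N), for 0.2 s.
At the end, for the whole second after the job is handed in: All five buttons are up (within 1 mm), the hand's TCP is over 100 mm from the send button and over 100 mm above the counter, and the three bottles and the jar stand upright (within 0.1 rad), at rest, within 10 mm of where they began (value of joint each of check_brown, send, check_white, check_orange, cancel below 0.001 m and distance between the grasp point and send_top above 0.1 m and height (world z) of the grasp point above 0.1 m and distance of each of bottle_brown, bottle_white, vial_orange, jar from where it was at the start of the episode below 0.01 m and angle between each of bottle_brown, bottle_white, vial_orange, jar's own z axis and vertical below 0.1 rad and linear speed of each of bottle_brown, bottle_white, vial_orange, jar below 0.02 m/s); the robot touches nothing.
It fails at once if a wrong button (another basket's check button, or red cancel) is pressed more than 2 mm (value of joint any of check_white, check_orange, cancel above 0.002 m).
It fails at once if a bottle, the vial or the jar is moved more than 10 mm (pushed, tipped or lifted) (distance of any of bottle_brown, bottle_white, vial_orange, jar from where it was at the start of the episode above 0.01 m).
It fails at once if the brown bottle's basket or its button, or the send button, is pushed with more than 30 N (contact force between any of the arm, the fingers and basket_brown above 30 N or contact force between any of the arm, the fingers and send_base above 30 N).
It also fails if it takes over 45 s, if anything falls off the work surface, if the arm or the gripper's body presses on something with over 40 N, if the wrist force passes 120 N, or if a joint passes its speed limit or range.

## Working session

There is one attempt and no reset: what is moved stays moved. The work goes in short steps, Python scripts to look and compute and a tool call to move; the robot and the scene stay as the last step left them, time stands still between calls to the robot, and variables do not carry over. Pictures are saved under pics/ and viewed, at most 10 in all, crops included, and the job is handed in when it is done.

Besides the shell and the picture viewer there is one more tool, called by a JSON object that holds its "api" and its "payload". send_rows: Moves the arm, as the interface text tells. Its arguments: {"type":"object","properties":{"increments":{"type":"array"},"jaw":{"type":"number"}},"required":["increments"]}

```bash
mkdir -p pics
cat > h.py <<'E'
import numpy as np, cv2
from plant import ctrl
from scipy.spatial.transform import Rotation as R
def rot(a):
    a=np.array(a,float)
    if a.shape==(3,3): return a
    return R.from_euler('xyz',a,degrees=True).as_matrix()
def pos(cal,px,z):
    r,c=px; d=np.linalg.inv(cal['mtx'])@[c,r,1]; d=rot(cal['attitude'])@[d[0],-d[1],-d[2]]
    e=np.array(cal['eye']); return e+d*(z-e[2])/d[2]
E
python3 - <<'E'
from h import *
o=ctrl.get_obs();print(o['clock'],o['tool_pos'],o['orientation'],o['force'],o['opening'])
T=[('check_brown_top',.028),('check_white_top',.028),('check_orange_top',.028),('send_top',.022),('cancel_top',.022),('bottle_brown',.01),('jar',0)]
ims=[]
for n in ('scene','side'):
    im=ctrl.snapshot(n); cal=ctrl.calibration(n)
    if n=='scene':print(cal)
    cv2.imwrite(f'pics/{n}.png',im[:,:,::-1])
    for t,z in T:
        for d in ctrl.spot_point(t,n)[:4]: print(n,t,round(d['conf'],2),np.round(d['pixel'],1),np.round(pos(cal,d['pixel'],z),3))
E
```

```text
0.0 [ 0.1588893  -0.65555266  0.2444276 ] [ 1.79905173e+02 -8.45394586e-03 -1.66383126e+02] [ 0.67942877 -0.33928018  0.46303448] 0.087712024550225
{'mtx': array([[423.6986218 ,   0.        , 253.5200318 ],
       [  0.        , 423.6986218 , 191.63693407],
       [  0.        ,   0.        ,   1.        ]]), 'eye': array([ 1.42635988, -0.07979907,  1.08624674]), 'attitude': array([41.37581789,  1.06716265, 87.26017856])}
scene check_white_top 0.6 [182.8 372.1] [0.48  0.346 0.028]
scene check_orange_top 0.41 [192.9 238.7] [ 0.497 -0.104  0.028]
scene send_top 0.57 [235.3 159.8] [ 0.65  -0.352  0.022]
scene send_top 0.54 [211.3 160.3] [ 0.554 -0.36   0.022]
scene send_top 0.43 [208.8 133.8] [ 0.538 -0.447  0.022]
scene cancel_top 0.63 [183.2 185.7] [ 0.436 -0.285  0.022]
scene bottle_brown 0.64 [228.5 312.3] [0.644 0.122 0.01 ]
side check_brown_top 0.52 [161.3 246.3] [0.535 0.108 0.028]
side check_white_top 0.62 [122.7 217.8] [0.471 0.363 0.028]
side check_white_top 0.41 [162.7 281.5] [0.633 0.085 0.028]
side check_orange_top 0.47 [207.8 244. ] [ 0.502 -0.103  0.028]
side send_top 0.54 [286.5 287.3] [ 0.558 -0.359  0.022]
side send_top 0.52 [278.7 328. ] [ 0.644 -0.352  0.022]
side cancel_top 0.72 [264.5 230.7] [ 0.452 -0.282  0.022]
side bottle_brown 0.97 [160.3 287.3] [0.659 0.123 0.01 ]
side jar 0.87 [249.9 285.4] [ 0.58  -0.235  0.   ]
side jar 0.5 [202.3 289.4] [ 0.626 -0.064  0.   ]
```

View pics/scene.png

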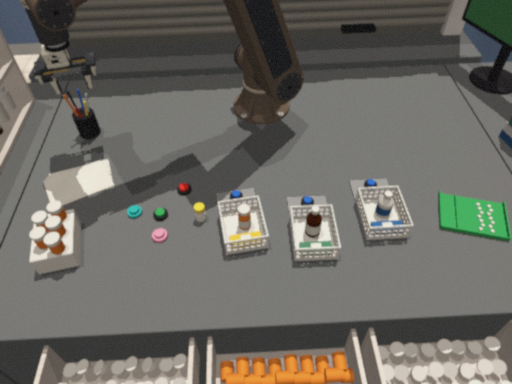

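View pics/side.png

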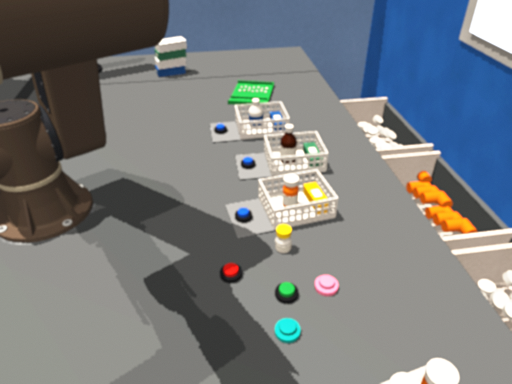

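Scene view: the brown bottle is in the middle basket with its blue button at pixel (307,200), and green send is at (160,213). In the side view they are at (248,162) and (287,291). The pink and turquoise discs are decoys. I'll refine both positions by colour in both views.

```bash
cat >> h.py <<'E'
def blob(im,col,near,rad=14):
    h=cv2.cvtColor(im,cv2.COLOR_RGB2HSV); lo,hi={'b':(105,130),'g':(50,75)}[col]
    m=cv2.inRange(h,(lo,150,50),(hi,255,255)); k=np.zeros_like(m); cv2.circle(k,near,rad,255,-1); ys,xs=np.nonzero(m&k)
    return (ys.mean(),xs.mean()),len(ys)
def tri(obs):
    A=np.zeros((3,3));b=np.zeros(3)
    for cal,px in obs:
        e=np.array(cal['eye']);d=pos(cal,px,0)-e;d/=np.linalg.norm(d);P=np.eye(3)-np.outer(d,d);A+=P;b+=P@e
    return np.linalg.solve(A,b)
E
python3 - <<'E'
from h import *
for nm,c,z,p in (('check','b',.025,{'scene':(307,200),'side':(248,162)}),('send','g',.019,{'scene':(160,213),'side':(287,291)})):
    L=[]
    for n in p:
        im=cv2.imread(f'pics/{n}.png')[:,:,::-1].copy();cal=ctrl.calibration(n)
        px,k=blob(im,c,p[n]);L.append((cal,px));print(nm,n,np.round(px,1),k,np.round(pos(cal,px,z),4))
    print(tri(L))
E
```

```text
check scene [200. 307.] 49 [0.5393 0.1182 0.025 ]
check side [160.9 247.5] 57 [0.5388 0.1144 0.025 ]
[0.53874194 0.11806362 0.02331978]
send scene [212.6 159.5] 48 [ 0.5569 -0.3627  0.019 ]
send side [289.5 286.4] 193 [ 0.5548 -0.3637  0.019 ]
[ 0.5553116  -0.36284493  0.01753282]
```

{"api": "send_rows", "payload": {"increments": [[[0.2,0.2,0,-0.04],[0.4,0.4,0,-0.08],[0.6,0.6,0,-0.12],[0.8,0.8,0,-0.158],[1,1,0,-0.158],[1,1,0,-0.158]]], "jaw": 0}}

```text
clock: 1.55
tool_pos: [0.3615, -0.4537, 0.2458]
orientation: [-180.0, 0.1, -179.7]
force: [-0.2, -0.1, -0.7]
opening: 0.0329
gripper_force: 0.0
```

{"api": "send_rows", "payload": {"increments": [[[0.22,0.25,0,0],[0.45,0.5,0,0],[0.68,0.75,0,0],[0.9,1,0,0],[0.9,1,0,0]]]}}

```text
clock: 2.17
tool_pos: [0.5407, -0.2541, 0.2452]
orientation: [-180.0, 0.0, -179.8]
force: [-1.1, -0.1, -0.6]
opening: 0.0005
gripper_force: 0.0
```

{"api": "send_rows", "payload": {"increments": [[[0,0.25,0,0],[0,0.5,0,0],[0,0.75,0,0],[0,1,0,0]]]}}

```text
clock: 2.68
tool_pos: [0.5386, -0.0555, 0.2455]
orientation: [-180.0, 0.0, 180.0]
force: [0.4, 0.7, 0.5]
opening: 0.0004
gripper_force: 0.0
```

{"api": "send_rows", "payload": {"increments": [[[0,0.25,0,0],[0,0.5,0,0],[0,0.7,0,0],[0,0.8,0,0],[0,0.865,0,0],[0,0.865,0,0],[0,0.865,0,0]]]}}

```text
clock: 3.55
tool_pos: [0.539, 0.116, 0.2453]
orientation: [-180.0, -0.0, 180.0]
force: [-0.1, 0.0, 0.3]
opening: 0.0006
gripper_force: 0.0
```

Run:
```python
from h import *
cal=ctrl.calibration('wrist');im=ctrl.snapshot('wrist');cv2.imwrite('pics/w1.png',im[:,:,::-1])
print(cal['eye'],cal['attitude'])
tip=ctrl.get_obs()['tool_pos'];print(tip)
m=cv2.inRange(cv2.cvtColor(im,cv2.COLOR_RGB2HSV),(105,150,50),(130,255,255))
n,_,s,c=cv2.connectedComponentsWithStats(m)
for i in range(1,n):
    if s[i,4]>60: print(s[i],c[i],pos(cal,c[i][::-1],.0265))
for d in ctrl.spot_point('check_brown_top','wrist')[:3]: print(d,pos(cal,d['pixel'],.028))
```

```text
[0.45907015 0.1156066  0.386155  ] [-1.70250511e+01  6.63798006e-02  8.99911690e+01]
[0.53898235 0.1160078  0.24537382]
[437 102  28  25 555] [450.67387387 113.7045045 ] [0.47461659 0.34136909 0.0265    ]
[ 46 121  27  24 480] [ 58.57291667 132.03125   ] [ 0.49540713 -0.11451941  0.0265    ]
[247 156  22  23 392] [257.69642857 167.1505102 ] [0.53742394 0.11930665 0.0265    ]
[397 256  74  10 525] [434.56380952 260.36380952] [0.66437006 0.35590479 0.0265    ]
{'pixel': [167.5, 261.4], 'conf': 0.74} [0.5375276  0.12376928 0.028     ]
```

View pics/w1.png

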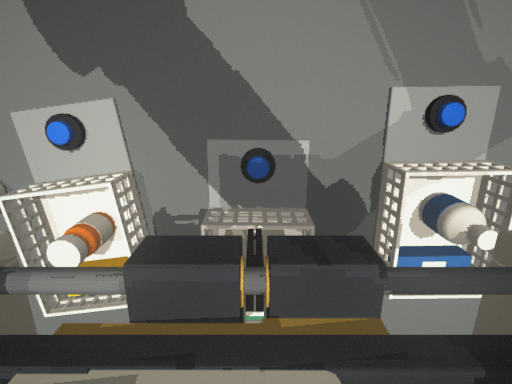

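The wrist view shows the brown basket's button at (258,166), roughly (0.537, 0.119), with its basket aligned. The fingers close beside it and have room to descend.

{"api": "send_rows", "payload": {"increments": [[[-0.01,0.015,-0.15,0],[-0.01,0.015,-0.35,0],[-0.01,0.015,-0.55,0],[-0.01,0.015,-0.7,0],[-0.01,0.015,-0.82,0],[-0.01,0.015,-0.9,0],[-0.01,0.015,-0.94,0],[-0.01,0.015,-0.94,0],[-0.01,0.015,-0.94,0]]]}}

```text
clock: 4.78
tool_pos: [0.5375, 0.1203, 0.0582]
orientation: [180.0, 0.1, -179.9]
force: [-0.3, 0.5, -0.5]
opening: 0.0007
gripper_force: 0.0
```

{"api": "send_rows", "payload": {"increments": [[[0,0,-0.015,0],[0,0,-0.03,0],[0,0,-0.04,0],[0,0,-0.05,0],[0,0,-0.06,0],[0,0,-0.065,0],[0,0,-0.07,0],[0,0,-0.07,0]]]}}

```text
clock: 5.78
tool_pos: [0.537, 0.12, 0.0434]
orientation: [180.0, 0.0, -180.0]
force: [-0.8, -0.2, 2.2]
opening: 0.0005
gripper_force: 1.4
```

{"api": "send_rows", "payload": {"increments": [[[0,0,-0.005,0],[0,0,-0.01,0],[0,0,-0.0125,0],[0,0,-0.0125,0]]]}}

```text
clock: 6.28
tool_pos: [0.537, 0.12, 0.0411]
orientation: [-180.0, 0.0, -179.9]
force: [-3.3, 0.3, 6.0]
opening: -0.0001
gripper_force: 2.9
```

The force has reached 6 N, above the 4 N needed, so the button is fully down. Now I hold it there.

{"api": "send_rows", "payload": {"increments": [[[0,0,0,0],[0,0,0,0],[0,0,0,0],[0,0,0,0],[0,0,0,0],[0,0,0,0],[0,0,0,0],[0,0,0,0]]]}}

```text
clock: 7.28
tool_pos: [0.537, 0.12, 0.0411]
orientation: [180.0, 0.0, -179.9]
force: [-2.4, 0.4, 5.5]
opening: 0.0006
gripper_force: 2.9
```

{"api": "send_rows", "payload": {"increments": [[[0,0,0,0],[0,0,0,0],[0,0,0,0],[0,0,0,0],[0,0,0,0],[0,0,0,0],[0,0,0,0],[0,0,0,0]]]}}

```text
clock: 8.28
tool_pos: [0.537, 0.12, 0.0411]
orientation: [180.0, 0.0, -179.9]
force: [-2.8, 0.3, 5.3]
opening: 0.0002
gripper_force: 2.9
```

{"api": "send_rows", "payload": {"increments": [[[0,0,0.02,0],[0,0,0.08,0],[0,0,0.25,0],[0,0,0.5,0],[0,0,0.75,0],[0,0,0.95,0],[0,0,0.95,0]]]}}

```text
clock: 9.15
tool_pos: [0.5386, 0.1207, 0.2352]
orientation: [179.8, 0.4, -179.9]
force: [0.2, -0.4, -0.7]
opening: 0.0003
gripper_force: 0.0
```

{"api": "send_rows", "payload": {"increments": [[[0,-0.2,0,0],[0,-0.45,0,0],[0,-0.7,0,0],[0,-1,0,0]]]}}

```text
clock: 9.65
tool_pos: [0.5364, -0.0812, 0.2305]
orientation: [180.0, -0.0, -179.9]
force: [0.5, -0.0, -0.3]
opening: 0.0006
gripper_force: 0.0
```

{"api": "send_rows", "payload": {"increments": [[[0.02,-0.25,0,0],[0.04,-0.5,0,0],[0.07,-0.75,0,0],[0.09,-1,0,0]]]}}

```text
clock: 10.15
tool_pos: [0.5546, -0.2815, 0.2302]
orientation: [180.0, -0.1, -180.0]
force: [1.2, 1.0, -0.5]
opening: 0.0003
gripper_force: 0.0
```

{"api": "send_rows", "payload": {"increments": [[[0,-0.2,0,0],[0,-0.35,0,0],[0,-0.415,0,0],[0,-0.415,0,0],[0,-0.415,0,0],[0,-0.415,0,0]]]}}

```text
clock: 10.9
tool_pos: [0.5552, -0.362, 0.2312]
orientation: [180.0, 0.0, -179.9]
force: [1.3, 0.0, 0.1]
opening: 0.0001
gripper_force: 0.0
```

Run:
```python
from h import *
cal=ctrl.calibration('wrist');im=ctrl.snapshot('wrist');cv2.imwrite('pics/w2.png',im[:,:,::-1])
print(ctrl.get_obs()['tool_pos'])
m=cv2.inRange(cv2.cvtColor(im,cv2.COLOR_RGB2HSV),(50,130,40),(75,255,255))
n,_,s,c=cv2.connectedComponentsWithStats(m)
for i in range(1,n):
    if s[i,4]>60: print(s[i],c[i],pos(cal,c[i][::-1],.021))
for t,z in (('send_top',.022),('cancel_top',.022),('jar',0)):
  for d in ctrl.spot_point(t,'wrist')[:3]: print(t,d,pos(cal,d['pixel'],z))
```

```text
[ 0.55521964 -0.36208884  0.23115778]
[241 155  27  27 554] [254.45848375 168.12274368] [ 0.5530555 -0.3625918  0.021    ]
send_top {'pixel': [156.2, 181.8], 'conf': 0.87} [ 0.5387888  -0.44751285  0.022     ]
send_top {'pixel': [167.0, 250.9], 'conf': 0.84} [ 0.55148911 -0.36679579  0.022     ]
send_top {'pixel': [235.1, 257.5], 'conf': 0.6} [ 0.63939785 -0.35856333  0.022     ]
cancel_top {'pixel': [73.5, 316.9], 'conf': 0.71} [ 0.44830651 -0.29534461  0.022     ]
jar {'pixel': [174.5, 357.2], 'conf': 0.68} [ 0.56566912 -0.23273057  0.        ]
jar {'pixel': [74.0, 315.7], 'conf': 0.34} [ 0.44715307 -0.29246045  0.        ]
```

View pics/w2.png

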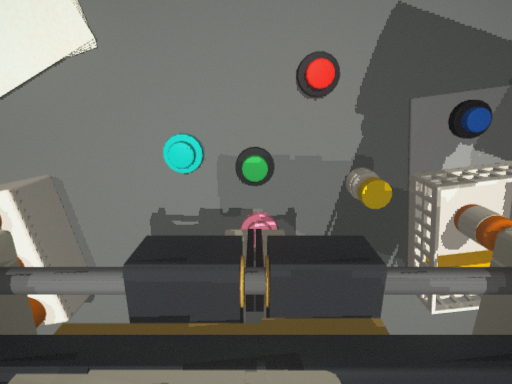

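The wrist view shows green at (255,168), nearly under the tool. Turquoise (183,153), red (319,73), pink (259,228) and the jar (370,188) are all clear.

{"api": "send_rows", "payload": {"increments": [[[-0.005,0,-0.15,0],[-0.005,0,-0.35,0],[-0.005,0,-0.55,0],[-0.005,0,-0.7,0],[-0.005,0,-0.8,0],[-0.005,0,-0.86,0],[-0.005,0,-0.89,0],[-0.005,0,-0.89,0],[-0.005,0,-0.89,0]]]}}

```text
clock: 12.22
tool_pos: [0.5545, -0.3632, 0.0538]
orientation: [-180.0, 0.1, -179.9]
force: [-0.8, -0.9, -0.1]
opening: 0.0005
gripper_force: 0.0
```

{"api": "send_rows", "payload": {"increments": [[[0,0,-0.015,0],[0,0,-0.03,0],[0,0,-0.045,0],[0,0,-0.055,0],[0,0,-0.06,0],[0,0,-0.065,0],[0,0,-0.07,0],[0,0,-0.07,0]]]}}

```text
clock: 13.22
tool_pos: [0.5538, -0.3629, 0.0389]
orientation: [180.0, -0.0, -180.0]
force: [-1.5, 1.2, 2.4]
opening: 0.0007
gripper_force: 1.0
```

{"api": "send_rows", "payload": {"increments": [[[0,0,-0.005,0],[0,0,-0.01,0],[0,0,-0.015,0],[0,0,-0.015,0]]]}}

```text
clock: 13.72
tool_pos: [0.554, -0.363, 0.0359]
orientation: [180.0, -0.0, -179.9]
force: [-1.5, 0.9, 2.7]
opening: 0.0005
gripper_force: 1.7
```

{"api": "send_rows", "payload": {"increments": [[[0,0,-0.005,0],[0,0,-0.0075,0],[0,0,-0.0075,0],[0,0,-0.0075,0]]]}}

```text
clock: 14.22
tool_pos: [0.554, -0.363, 0.0351]
orientation: [-180.0, 0.0, -179.9]
force: [-2.4, 3.0, 9.2]
opening: 0.0005
gripper_force: 4.3
```

Bottomed at 9 N. One more short hold, then lift.

{"api": "send_rows", "payload": {"increments": [[[0,0,0,0],[0,0,0,0],[0,0,0.02,0],[0,0,0.08,0],[0,0,0.25,0],[0,0,0.5,0],[0,0,0.75,0],[0,0,0.95,0],[0,0,1,0],[0,0,1,0],[0,0,1,0],[0,0,1,0]]]}}

```text
clock: 15.72
tool_pos: [0.5535, -0.3628, 0.2328]
orientation: [179.9, -0.1, -180.0]
force: [-0.4, -0.5, -0.1]
opening: 0.0002
gripper_force: 0.0
```

Run:
```python
from h import *
o=ctrl.get_obs();print(o['clock'],o['tool_pos'],np.abs(o['qvel']).max())
a=ctrl.snapshot('scene');b=ctrl.snapshot('side')
cv2.imwrite('pics/end.png',b[:,:,::-1])
```

```text
15.725 [ 0.55348415 -0.36278473  0.23278543] 0.3295327883935726
```

View pics/end.png

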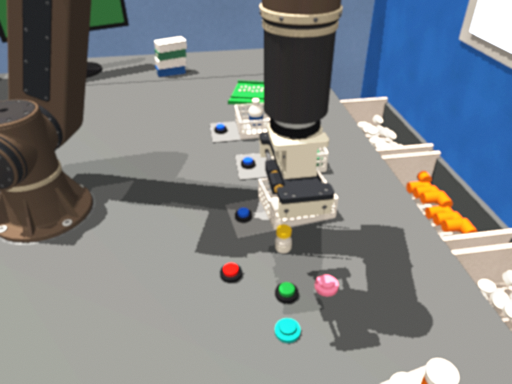

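The side view shows the hand well above the green button (287,291). The jar (284,238) and the buttons are where they were.

```bash
python3 -c "
from plant import ctrl
print(ctrl.close_job())"
```

```text
the job is handed in; nothing more can be done
None
```

I held the brown bottle's check button down for over 2 s and let it up, pressed the green send button fully down and let it up, and lifted the hand about 20 cm above it; the job is handed in, but no verdict came back.

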